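# Hang a blank at the suction nozzle and hold the blast gate open

### The arm

A 7-joint arm with a two-finger parallel gripper is mounted at the origin on the work surface. World frame = base frame: x ahead of the robot, y to its left, z up, the work surface at z = 0. Lengths are in m, angles in rad, forces in N, time in s.
With the tool pointing down it reaches from about 0.425 to 1.025 m from the base axis. Payload 9.4 kg.
Tool frame: the origin (TCP) lies on the centre line of the jaws, within the pads' length; the fingertips stand 22 mm ahead of it and the grasp point (between the pads) lies 3 mm ahead of it (arm.tcp_to_tips is the distance from the TCP to the fingertips, in m); z points along the fingers, y is the direction in which the jaws open and shut (so a half turn about z gives the same grasp; the last joint's range is limited). The gripper opens to 85 mm and grips with 20 to 120 N. Pads are 22 mm wide; open, the fingers measure 114 mm over their backs; the gripper's body (76 mm by 85 mm) begins 54 mm behind the grasp point. The pads swing forward as they close: fully open they stand 13 mm farther back than shut.
Start: joints at [-1.179, 0.599, -0.003, 1.599, 0.002, 0.943, -0.08], TCP at [0.328, 0.647, 0.253] pointing down, gripper open.
Joint ranges: [-2.57, 2.57], [-0.35, 1.97], [-1.29, 1.29], [0.11, 2.56], [-1.05, 4.19], [0.11, 1.86], [-2.63, 2.63]. Speed limits (rad/s): [2.22, 2.22, 3.01, 3.01, 3.14, 3.14, 3.14].

### API

Orientations are given as a unit quaternion [x, y, z, w].
In Python, from workcell import arm gives the robot as it stands. The module is installed in compiled form; this text tells all that it offers. Calls block until the motion is done:
- arm.move_pose(position, orientation): joint-space move of the TCP to a pose.
- arm.movel(position, rot=None, speed=0.15, threshold=None): straight line of the TCP; rot=None keeps the orientation; speed is the mean speed in m/s. With threshold (N) it stops when the force on the tool has changed by that much, and returns True; else False.
- arm.goto_joints(angles): joint-space move.
- arm.gripper_to(opening, force=None): opening from 0.0 (shut) to 1.0 (fully open); force is the grip in N (None keeps the last); returns when the fingers have stopped.
- arm.sleep(seconds).
- arm.inverse_kinematics(position, orientation): joint angles nearest the present ones, or None.
- arm.grab_frame(name): name is "side" or "top" or "wrist"; returns the picture (480x640x3 uint8, blue, green, red); there is no depth.
- arm.camera_info(name): a dict with "vfov" (degrees; the focal length in pixels is half the picture's height over the tangent of half this angle, whatever the lens; pixels are square), "cx", "cy" (the principal point, pixels), "T" (4x4, takes a point from camera to world coordinates); the wrist camera has in their place "mount" (4x4, takes a point from camera to tool coordinates, whose origin is the TCP and whose axes are the flange's). Camera axes: x right, y up, looking along -z (the intrinsics and any distortion apply to the point x, -y, -z); pixel columns grow to the right and rows downward; lengths in m; the calibration is good to about 2 mm. A picture is of the moment at which its call begins: read the wrist's pose just before it. camera_info takes no time and is no camera call.
A pose or a line that the arm cannot do raises arm.Unreachable and nothing moves.
- arm.finish_job(): hands the job in, once; it reports no verdict.
Readings, each from a call of its own:
- arm.current_time_s(): time.
- arm.current_joint_positions(): joint angles.
- arm.current_qvel(): joint speeds.
- arm.current_tau(): joint torques, N m.
- arm.current_ee_pos(): TCP position.
- arm.current_eef_rot(): TCP orientation.
- arm.current_ft_force(): force on the tool from outside, world axes, zero at the start.
- arm.current_wrist_torque(): the same for the moment, N m.
- arm.current_opening(): opening from 0.0 (shut) to 1.0 (fully open).
Only numpy, scipy, OpenCV 4.12 (cv2) and the standard library are available. Lean on these libraries where they do the work, as an engineer would, in place of code of your own. Each camera call takes 0.05 s, during which the arm holds its last target. There are 200 camera calls.

### The job

Hook the wooden blank's hanger over the rail near the rail's free end, well away from the suction nozzle, and slide it along the rail without lifting it off until it hangs opposite the middle of the nozzle; leave it hanging there. Then pull the self-closing blast gate's black handle straight out until it is level with the pointer on the scale bar beside it, and finish while still gripping the handle and holding the gate there. Leave the other things on the bench where they are.

Things in the scene. Friction and masses are not known exactly. Their poses are not given: they have to be found in the camera images.
- hanger_grip (a point): centre of the hanger's wooden grip tab, the part to grasp: upright block 28 mm (own x) by 16 mm (own y) by 46 mm tall, above the hook; this point is 177 mm above the hanger's underside. Own x points roughly away from the robot, own z up
- hanger_seat (a point): point inside the hook where the rail's axis lies when it hangs: 37 mm below hanger_grip, 140 mm above the underside. The hook is a steel inverted V with 45 degree legs; its free leg ends on the own +x side 16 mm below this point. Bring it over the rail from the robot side, +x foremost, with this point 30 to 55 mm above the rail's axis, then lower it. Slide it with little downward push
- hanger: the whole hanger, 190 to 330 g: a turned wooden blank, 60 mm diameter and 50 mm tall, with a bent steel strap 24 mm wide: its stem rises 22 mm to the own -x side of the middle and ends in the hook, with the grip tab on top. Starts standing upright on the bench on the robot side of the rail. Origin: middle of its underside
- station: fixed extraction station; origin on the bench under the rail, own y along the rail, own x away from the robot. Rail: round steel bar, 12 mm diameter, axis 190 mm above the bench at own x = 0, own y -320 to +80 mm, on two 16 mm posts no taller than it. Blast gate (two grey plates 130 mm square, top at 96 mm) at own x 110, y 210 mm; a duct, top at 164 mm, runs from it behind the rail to the nozzle
- rail_free_end (a point): the free end of the rail's axis, over its post, on the side away from the gate; axes as the station's
- air_mark (a point): mark for the hanger: point on the rail's axis straight in front of the middle of the suction nozzle's mouth (aluminium nozzle 75 mm wide, its mouth 50 mm beyond the rail's axis, a small upright steel fin, top at 185 mm, on its middle). Own y along the rail (the free end lies 230 to 340 mm towards -y), z up
- handle (a point): centre of the blast gate's upright black handle: 16 mm (along the pull) by 24 mm (across) by 52 mm tall; 113 mm above the bench, its top 25 mm higher, the flat blade that carries it 27 mm lower. When shut it stands 30 mm in front of the grey plates. Own -x is the pull direction (level, towards the robot, the station's -x)
- blade (a joint): how far the gate blade is pulled out, m: 0 shut, 0.090 end of travel. A spring pulls it shut: about 3 N when shut, 6 to 9 N at the mark (90 N/m)
- pull_mark (a point): tip of the small fixed steel pointer on the scale bar at the handle's left (+y) side, 49 mm to the side of the handle's middle, 84 mm above the bench. The gate is right when handle is at the same own x (pull direction) as this point, 35 to 70 mm out from where the handle stands when shut
- blank: bystander, to be left alone: turned wooden blank without hook, 64 mm diameter, 50 mm tall, origin at its underside
- glue: bystander, to be left alone: white glue bottle, 56 mm diameter, 150 mm tall, origin at its underside
- can: bystander, to be left alone: steel can, 66 mm diameter, 110 mm tall, origin at its underside
- driver: bystander, to be left alone: screwdriver lying flat, about 200 mm long along own x, origin at its underside
- battery: bystander, to be left alone: battery pack, 75 x 115 x 63 mm, origin at its underside
- tin: bystander, to be left alone: open steel tin, 72 mm diameter, 70 mm tall, origin at its underside
- offcut: bystander, to be left alone: plywood offcut lying flat, 50 x 120 x 22 mm, origin at its underside

How it is judged:
On the way, in this order (a step that is already met when the one before it is completed fails the run):
1. the hanger hangs upright in its hook on the rail, at least 80 mm from the nozzle's middle on the free-end side, gate shut (x of hanger_seat in the frame of air_mark between -0.007 and 0.007 m and z of hanger_seat in the frame of air_mark between -0.007 and 0.007 m and angle between hanger_seat's own z axis and vertical below 0.2 rad and contact force between hanger and station above 0.5 N and y of hanger_seat in the frame of air_mark below -0.08 m and value of joint blade below 0.01 m), for 0.1 s.
2. it passes along the rail, still on it, 60 to 25 mm before the nozzle's middle (x of hanger_seat in the frame of air_mark between -0.012 and 0.012 m and z of hanger_seat in the frame of air_mark between -0.012 and 0.012 m and y of hanger_seat in the frame of air_mark between -0.06 and -0.025 m), for 0.04 s.
3. the hanger hangs on the rail within 12 mm of the nozzle's middle, let go, gate still shut (x of hanger_seat in the frame of air_mark between -0.007 and 0.007 m and z of hanger_seat in the frame of air_mark between -0.007 and 0.007 m and angle between hanger_seat's own z axis and vertical below 0.2 rad and contact force between hanger and station above 0.5 N and y of hanger_seat in the frame of air_mark between -0.012 and 0.012 m and contact force between the fingers and hanger below 0.1 N and value of joint blade below 0.01 m), for 0.2 s.
At the end, for the whole second after the job is handed in: The hanger hangs free and still on the rail within 12 mm of the nozzle's middle; the fingers hold the gate handle (over 2 N), at rest within 7 mm of the pointer along the pull (x of hanger_seat in the frame of air_mark between -0.007 and 0.007 m and z of hanger_seat in the frame of air_mark between -0.007 and 0.007 m and angle between hanger_seat's own z axis and vertical below 0.2 rad and contact force between hanger and station above 0.5 N and y of hanger_seat in the frame of air_mark between -0.012 and 0.012 m and contact force between the fingers and hanger below 0.1 N and linear speed of hanger below 0.03 m/s and x of handle in the frame of pull_mark between -0.007 and 0.007 m and velocity of joint blade between -0.01 and 0.01 m/s and contact force between the fingers and blade above 2 N); the arm keeps its last pose, push and grip.
It fails at once if a bystander is moved by more than 40 mm (distance of any of blank, glue, can, driver, battery, tin, offcut from where it was at the start of the episode above 0.04 m).
It also fails if it takes over 61 s, if anything falls off the work surface, if the arm or the gripper's body presses on something with over 40 N, if the wrist force passes 120 N, or if a joint passes its speed limit or range.

## Working session

There is one attempt and no reset: what is moved stays moved. The work goes in short steps, each a Python script; the robot and the scene stay as the last script left them, time stands still between calls to the robot, and variables do not carry over. Pictures are saved under pics/ and viewed, about 8 in all and at most 12, crops included, and the job is handed in when it is done.

```bash
mkdir -p pics; cat > h.py <<'E'
import numpy as np, cv2
from workcell import arm
from scipy.spatial.transform import Rotation as R
def cam(name):
    i=arm.camera_info(name)
    if 'T' in i: T=np.array(i['T'])
    else:
        W=np.eye(4);W[:3,:3]=R.from_quat(arm.current_eef_rot()).as_matrix();W[:3,3]=arm.current_ee_pos();T=W@np.array(i['mount'])
    f=240/np.tan(np.radians(i['vfov'])/2)
    return dict(T=T,f=f,cx=i['cx'],cy=i['cy'],info=i)
def snap(name,fn):
    c=cam(name);im=arm.grab_frame(name);cv2.imwrite('pics/'+fn+'.png',im);np.savez('pics/'+fn+'.npz',T=c['T'],f=c['f'],cx=c['cx'],cy=c['cy']);return im,c
def load(fn): return np.load('pics/'+fn+'.npz')
def ray(c,u,v):
    d=np.array([(u-c['cx'])/c['f'],-(v-c['cy'])/c['f'],-1.]);T=c['T'];d=T[:3,:3]@d
    return T[:3,3],d/np.linalg.norm(d)
def onz(c,u,v,z):
    o,d=ray(c,u,v);return o+d*(z-o[2])/d[2]
def two(c1,p1,c2,p2):
    o1,d1=ray(c1,*p1);o2,d2=ray(c2,*p2)
    s,t=np.linalg.lstsq(np.c_[d1,-d2],o2-o1,rcond=None)[0];a=o1+s*d1;b=o2+t*d2
    return (a+b)/2,np.linalg.norm(a-b)
def proj(c,P):
    p=np.linalg.inv(c['T'])@np.r_[P,1];return c['cx']+c['f']*p[0]/-p[2],c['cy']+c['f']*p[1]/p[2]
E
python3 - <<'E'
from h import *
for n in ['side','top','wrist']:
    im,c=snap(n,n+'0');print(n,c['info'])
print(arm.current_eef_rot(),arm.current_time_s(),arm.tcp_to_tips)
E
```

```text
side {'vfov': 51.187987068134014, 'cx': 322.3183683802413, 'cy': 231.79006701853802, 'T': array([[ 0.94408936,  0.22045506, -0.24514252,  0.10498019],
       [-0.32965292,  0.62011542, -0.71188891, -1.03884133],
       [-0.00492285,  0.75289869,  0.65811802,  1.10434113],
       [ 0.        ,  0.        ,  0.        ,  1.        ]])}
top {'vfov': 54.48358347792755, 'cx': 309.3680657443889, 'cy': 243.47887337865484, 'T': array([[-0.00224263,  0.99420828, -0.10744707,  0.35826367],
       [-0.99999159, -0.00186056,  0.00365601,  0.02623007],
       [ 0.00343493,  0.10745436,  0.99420408,  1.23789502],
       [ 0.        ,  0.        ,  0.        ,  1.        ]])}
wrist {'vfov': 65.26402428148522, 'cx': 316.13065236890225, 'cy': 236.29912269262283, 'mount': array([[ 8.69269712e-04,  9.54488330e-01,  2.98246998e-01,
         7.69294563e-02],
       [ 9.99999468e-01, -6.64107062e-04, -7.89234462e-04,
         4.01078449e-04],
       [-5.55247145e-04,  2.98247526e-01, -9.54488400e-01,
        -1.21074243e-01],
       [ 0.00000000e+00,  0.00000000e+00,  0.00000000e+00,
         1.00000000e+00]])}
[ 2.32206057e-01  9.72666435e-01 -5.88394419e-04 -8.43734132e-05] 0.15 0.022
```

View pics/top0.png

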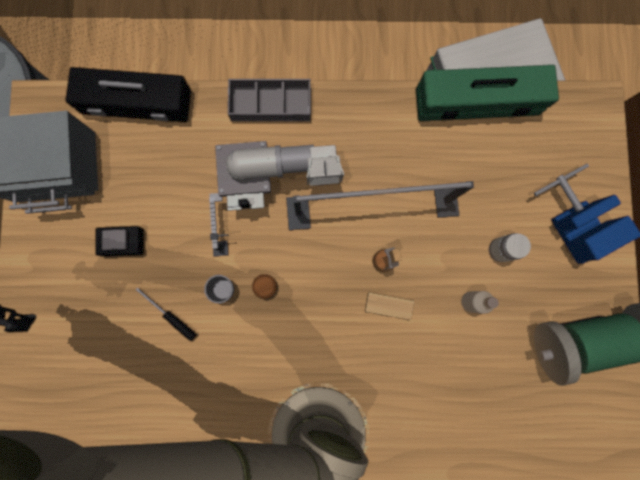

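View pics/side0.png

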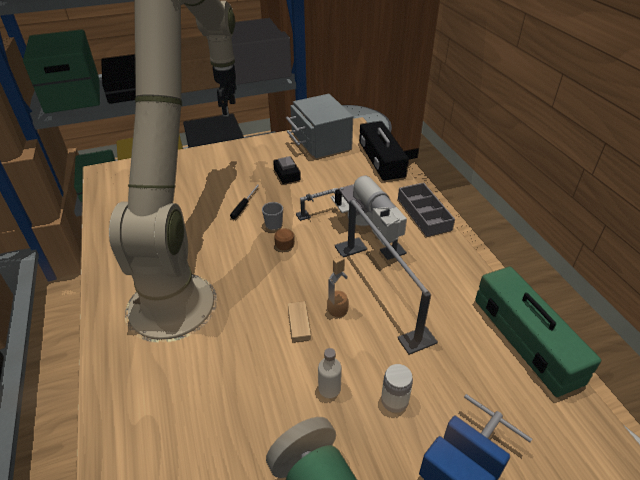

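Top view: rail runs from (303,198) to its free end at (472,184), the hanger is at (390,257), the nozzle at (325,165) and the handle at (245,202). Side view: hanger at (338,285), rail's free end at (425,292). Next I'll zoom in on these.

```bash
python3 - <<'E'
import cv2
a=cv2.imread('pics/top0.png')[130:280,205:485];cv2.imwrite('pics/topc.png',cv2.resize(a,None,fx=2.85,fy=2.85,interpolation=cv2.INTER_CUBIC))
a=cv2.imread('pics/side0.png')[170:350,290:450];cv2.imwrite('pics/sidec.png',cv2.resize(a,None,fx=3.3,fy=3.3,interpolation=cv2.INTER_CUBIC))
E
```

```text
(no output)
```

View pics/topc.png

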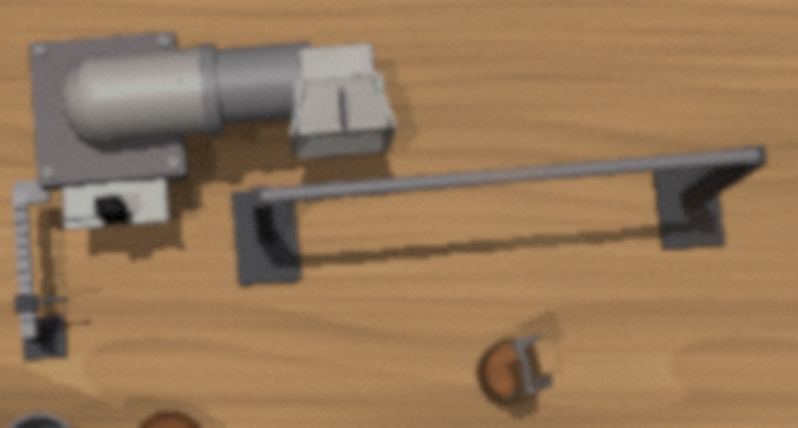

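View pics/sidec.png

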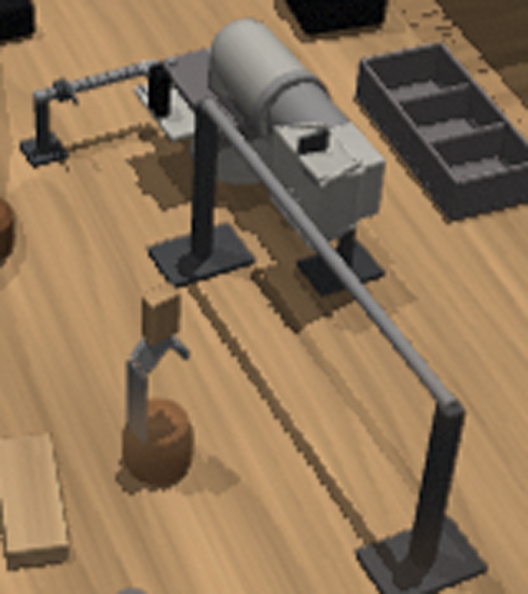

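```bash
python3 - <<'E'
from h import *
t=load('top0');s=load('side0')
T=lambda x,y:(x/2.85+205,y/2.85+130)
S=lambda x,y:(x/3.3+290,y/3.3+170)
for n,p,q,z in [('free',(760,156),(452,405),.19),('end',(264,194),(208,101),.19),('tab top',None,(160,293),.2),('fin',(343,108),None,.185),('mouth',(343,155),None,.1),('handle top',(112,208),(159,66),.138),('blankbase',(500,372),(157,470),.0),('marker',(25,303),(63,92),.084),('tabc',(545,360),(160,318),.177)]:
    print(n, onz(t,*T(*p),z).round(3) if p else '', onz(s,*S(*q),z).round(3) if q else '', two(t,T(*p),s,S(*q)) if p and q else '')
E
```

```text
free [ 0.606 -0.35   0.19 ] [ 0.611 -0.348  0.19 ] (array([ 0.60737741, -0.34990333,  0.19323574]), np.float64(0.003490777616672984))
end [0.576 0.049 0.19 ] [0.579 0.053 0.19 ] (array([0.57589304, 0.04870205, 0.19360449]), np.float64(0.001453924834877686))
tab top  [ 0.446 -0.175  0.2  ] 
fin [ 0.648 -0.015  0.185]  
mouth [ 0.629 -0.018  0.1  ]  
handle top [0.575 0.178 0.138] [0.581 0.183 0.138] (array([0.57608335, 0.17650164, 0.14355767]), np.float64(0.004495453667780272))
blankbase [ 0.446 -0.167  0.   ] [ 0.443 -0.186  0.   ] (array([ 0.44808227, -0.17063124, -0.01951803]), np.float64(0.0013339397947753008))
marker [0.501 0.26  0.084] [0.5   0.243 0.084] (array([0.50482958, 0.26305107, 0.06816391]), np.float64(0.0030622647738575088))
tabc [ 0.443 -0.176  0.177] [ 0.445 -0.179  0.177] (array([ 0.44450999, -0.17676966,  0.17468358]), np.float64(0.0026060181052355463))
```

```bash
cat >> h.py <<'E'
def down(psi,tilt=0): return (R.from_euler('z',psi)*R.from_euler('x',np.pi)*R.from_euler('y',tilt)).as_quat()
E
python3 - <<'E'
from h import *
for p in (0,np.pi):
  for P in ([.435,-.177,.33],[.6,-.3,.28],[.58,-.02,.28],[.57,.18,.13]):
    q=arm.inverse_kinematics(P,down(p)); print(p,P,None if q is None else np.round(q,2))
arm.move_pose([.435,-.177,.33],down(0.077))
snap('wrist','w1');print(arm.current_time_s(),arm.current_ft_force())
E
```

```text
0 [0.435, -0.177, 0.33] [-0.57  0.33  1.12  2.11 -0.38  0.92 -0.81]
0 [0.6, -0.3, 0.28] [-0.17  0.67  0.94  1.74 -0.62  1.05 -0.58]
0 [0.58, -0.02, 0.28] [-0.58  0.48  0.76  1.94 -0.43  0.88 -1.17]
0 [0.57, 0.18, 0.13] [-0.76  0.68  0.56  2.02 -0.62  0.61 -1.35]
3.141592653589793 [0.435, -0.177, 0.33] [-0.07  0.2   0.41  2.09 -0.11  0.87  1.97]
3.141592653589793 [0.6, -0.3, 0.28] [ 0.26  0.51  0.19  1.71 -0.11  0.93  2.06]
3.141592653589793 [0.58, -0.02, 0.28] [-0.08  0.39  0.02  1.91 -0.01  0.84  1.52]
3.141592653589793 [0.57, 0.18, 0.13] [-0.32  0.61 -0.13  1.99  0.14  0.55  1.03]
3.1333 [-0.35013517 -0.55304464  0.1533216 ]
```

View pics/w1.png

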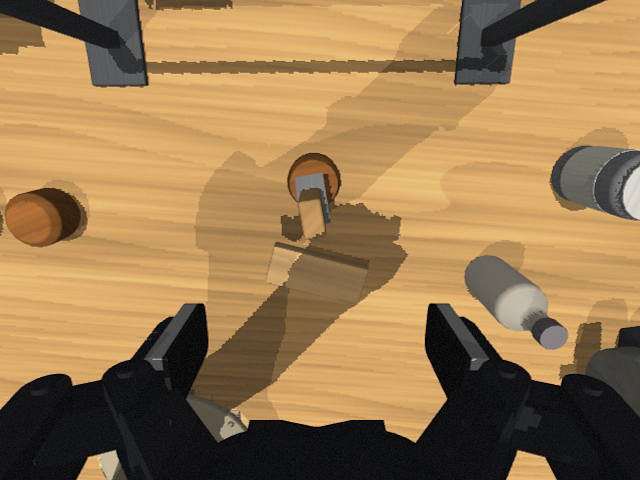

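Wrist view: tab and hook at about (312,217), on the blank at (314,180). Offcut at (318,270), glue bottle at (515,300).

```bash
python3 - <<'E'
import cv2
a=cv2.imread('pics/w1.png')[140:250,270:370];cv2.imwrite('pics/w1c.png',cv2.resize(a,None,fx=5,fy=5,interpolation=cv2.INTER_CUBIC))
E
```

```text
(no output)
```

View pics/w1c.png

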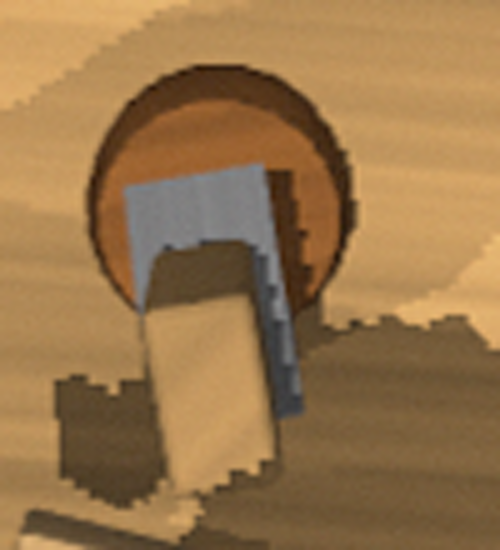

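```bash
python3 - <<'E'
from h import *
w=load('w1');C=[(147,312),(248,292),(275,465),(172,488)]
P=np.array([onz(w,x/5+270,y/5+140,.2) for x,y in C]);print(P.round(4),P.mean(0))
for a,b in ((3,0),(2,1)):
    d=P[b]-P[a];print(np.linalg.norm(d),np.degrees(np.arctan2(d[1],d[0])))
for a,b in ((1,0),(2,3)):
    d=P[b]-P[a];print(np.linalg.norm(d),np.degrees(np.arctan2(d[1],d[0]))-90)
st=[onz(w,x/5+270,y/5+140,.124) for x,y in ((126,187),(265,165))];print(st, np.linalg.norm(st[0]-st[1]),np.degrees(np.arctan2(*(st[0]-st[1])[[1,0]]))-90)
E
```

```text
[[ 0.4561 -0.1626  0.2   ]
 [ 0.4599 -0.1761  0.2   ]
 [ 0.4357 -0.1819  0.2   ]
 [ 0.4312 -0.1677  0.2   ]] [ 0.44574875 -0.17205315  0.2       ]
0.02537547699374524 11.744627566533824
0.024871356167386418 13.446913074376996
0.01404598917731466 15.93387853990643
0.01482760422580078 17.710690861053024
[array([ 0.46133416, -0.15528431,  0.124     ]), array([ 0.467058  , -0.17909819,  0.124     ])] 0.02449210559607659 13.515095552432953
```

```bash
cat >> h.py <<'E'
PSI=0.0775
yh=np.array([-np.sin(PSI),np.cos(PSI),0]);xh=np.array([np.cos(PSI),np.sin(PSI),0])
FREE=np.array([.6075,-.3495,.190]);MARK=FREE+.329*yh
def st(): print('t',round(arm.current_time_s(),2),'p',np.round(arm.current_ee_pos(),4),'f',np.round(arm.current_ft_force(),2),'o',round(arm.current_opening(),3))
E
python3 - <<'E'
from h import *
q=down(np.radians(13.5))
arm.move_pose([.445,-.1745,.26],q); st()
print(arm.movel([.445,-.1745,.187],speed=.1,threshold=5)); st()
arm.gripper_to(0.0,force=35); st()
arm.movel([.445,-.1745,.28],speed=.1); st()
P=FREE+.10*yh; 
arm.movel([*(P-.11*xh)[:2],.28],rot=down(PSI),speed=.12);st()
snap('side','s2');snap('top','t2');snap('wrist','w2');
E
```

```text
t 3.52 p [ 0.4445 -0.1749  0.26  ] f [-0.12  0.95  0.99] o 1.001
False
t 4.4 p [ 0.4453 -0.1747  0.1875] f [ 0.03 -0.53  0.29] o 1.002
t 5.03 p [ 0.445  -0.1741  0.1871] f [-0.53  1.81  4.85] o 0.184
t 6.12 p [ 0.4447 -0.1743  0.2795] f [-0.66 -0.08 -3.29] o 0.183
t 7.06 p [ 0.4896 -0.2577  0.2797] f [-0.11  0.05 -4.04] o 0.182
```

```bash
python3 - <<'E'
import cv2,numpy as np
a=cv2.resize(cv2.imread('pics/s2.png')[190:370,320:460],None,fx=2.85,fy=2.85,interpolation=cv2.INTER_CUBIC)
b=cv2.resize(cv2.imread('pics/w2.png')[0:420,120:460],(400,513))
cv2.imwrite('pics/c2.png',np.hstack([a[:513],b]))
E
```

```text
(no output)
```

View pics/c2.png

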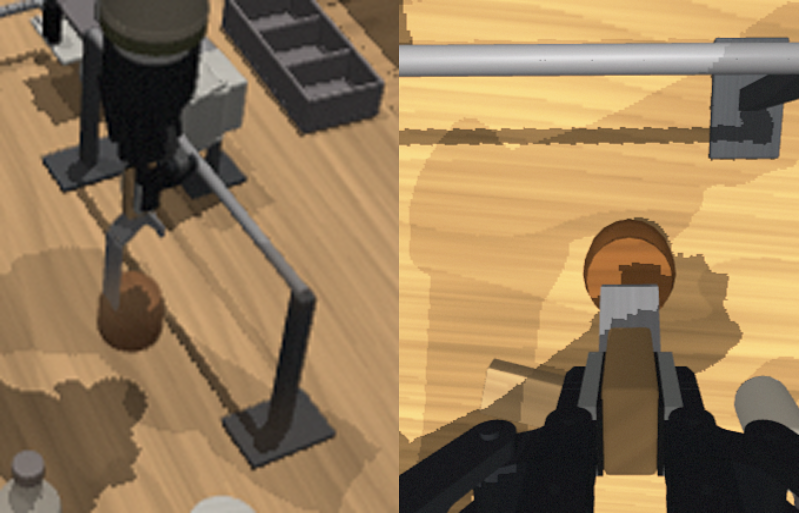

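Both views show the hanger held upright, with its strap square to the rail. I'll check the rail line from this view, then hook it on.

```bash
python3 - <<'E'
from h import *
w=load('w2')
for x,y in ((402,59),(700,57)):
    p=onz(w,120+(x-400)*.85,y*420/513,.19)-FREE; print('off',p@xh,'along',p@yh)
p=onz(w,120+(629-400)*.85,285*420/513,.28-.003+0-.058);print('leg end vs tcp',(p-arm.current_ee_pos())@xh,(p-arm.current_ee_pos())@yh)
P=FREE+.10*yh
# tcp at tab height: grasped 10mm above tab centre-ish (tcp .1871 vs tab .177)
dz=.0101+.037
arm.movel([*P[:2],.28],speed=.12);st()
snap('side','s3');snap('top','t3')
hit=arm.movel([*P[:2],.19+dz-.004],speed=.05,threshold=4);print(hit);st()
snap('side','s4');snap('wrist','w4')
E
```

```text
off -5.195901951906008e-05 along 0.20105928312687996
off 0.000901188945657858 along 0.07188611500473917
leg end vs tcp 0.020418803066486704 0.001619307082277751
t 8.28 p [ 0.5989 -0.2501  0.28  ] f [ 0.05  0.62 -2.38] o 0.183
True
t 9.18 p [ 0.5997 -0.2495  0.2369] f [0.82 0.68 5.32] o 0.181
```

Contact came at z = 0.2369 against an expected 0.2371, so the hanger is seated. I'll release it, check, regrip and slide.

```bash
python3 - <<'E'
from h import *
arm.gripper_to(0.32);arm.sleep(.4);st()
snap('side','s5');snap('wrist','w5')
import cv2
a=cv2.resize(cv2.imread('pics/s5.png')[190:370,320:460],None,fx=2.85,fy=2.85,interpolation=cv2.INTER_CUBIC)
b=cv2.resize(cv2.imread('pics/w5.png')[0:420,120:460],(400,513))
cv2.imwrite('pics/c5.png',np.hstack([a[:513],b]))
E
```

```text
t 9.95 p [ 0.599  -0.249   0.2362] f [-0.29 -0.6  -0.03] o 0.326
```

View pics/c5.png

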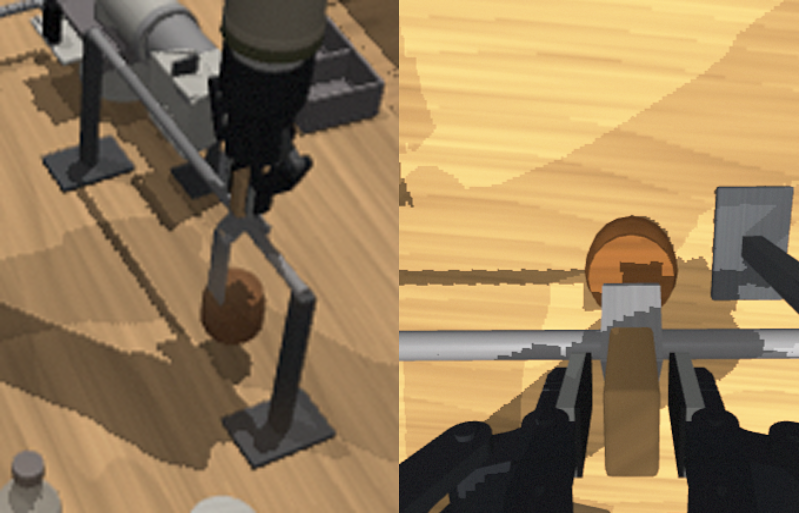

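It hangs upright on the rail, released between the open pads.

```bash
python3 - <<'E'
from h import *
arm.gripper_to(0.0,force=25);st()
p0=arm.current_ee_pos().copy() if hasattr(arm.current_ee_pos(),'copy') else np.array(arm.current_ee_pos())
Z=.2372
P=FREE+.22*yh
arm.movel([*P[:2],Z],speed=.08);st()
snap('wrist','w6');snap('side','s6');snap('top','t6')
im=cv2.imread('pics/w6.png');a=cv2.resize(im[0:360,0:480],(800,600));cv2.imwrite('pics/c6.png',a)
E
```

```text
t 10.29 p [ 0.5991 -0.2491  0.2363] f [ 0.47 -0.89 -0.06] o 0.182
t 11.93 p [ 0.5902 -0.13    0.2372] f [-4.77 -0.57  2.31] o 0.182
```

View pics/c6.png

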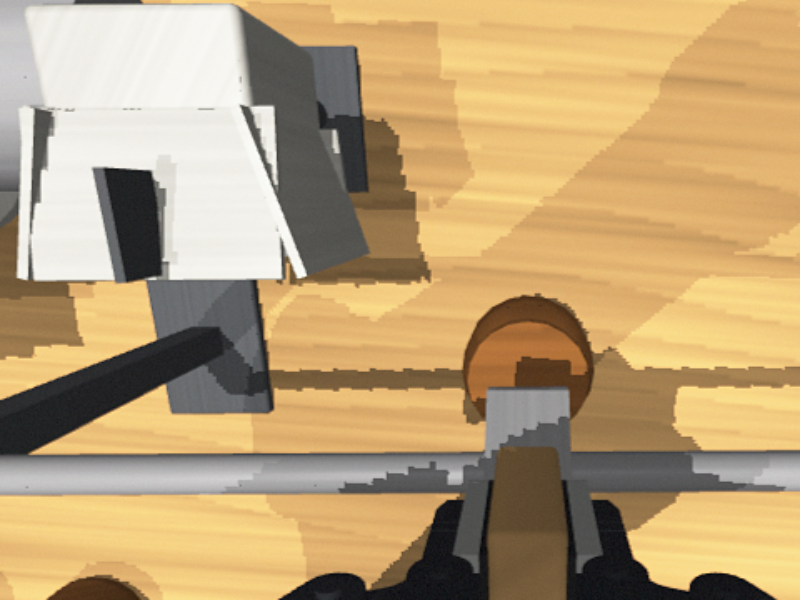

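```bash
python3 - <<'E'
from h import *
w=load('w6')
for x,y in ((99,170),(118,281)):
    p=onz(w,x*.6,y*.6,.185)-FREE; print('off',p@xh,'along',p@yh)
for x in (18,308):
    pass
# hanger strap centre along rail
p=onz(w,528*.6,388*.6,.174)-FREE;print('strap',p@yh,p@xh,'tcp',(np.array(arm.current_ee_pos())-FREE)@yh)
E
```

```text
off 0.08247646952185347 along 0.33294151945995204
off 0.053691616066106604 along 0.33361292912608476
strap 0.2207208490782628 0.019718642085473404 tcp 0.2201113906442724
```

```bash
python3 - <<'E'
from h import *
P=FREE+.332*yh-.001*xh
arm.movel([*P[:2],.2372],speed=.06);st()
arm.gripper_to(0.45);arm.sleep(.5);st()
P=np.array(arm.current_ee_pos())
arm.movel([P[0],P[1],.34],speed=.1);st()
snap('side','s7')
# go look at the gate handle: handle ~ (.576,.178)
arm.move_pose([.50,.19,.28],down(PSI));st()
snap('wrist','w8');snap('side','s8');snap('top','t8')
a=cv2.resize(cv2.imread('pics/s8.png')[170:300,290:430],None,fx=2.85,fy=2.85,interpolation=cv2.INTER_CUBIC)
b=cv2.resize(cv2.imread('pics/t8.png')[140:260,200:380],(400,267))
cv2.imwrite('pics/c8.png',np.hstack([a,cv2.copyMakeBorder(b,0,a.shape[0]-267,0,0,0)]))
E
```

```text
t 14.1 p [ 0.5806 -0.0186  0.2371] f [-5.02 -2.32  0.52] o 0.185
t 14.95 p [ 0.5808 -0.0186  0.2372] f [ 0.9  -0.17 -0.13] o 0.448
t 16.12 p [ 0.5805 -0.0184  0.3394] f [-0.82  0.24 -0.07] o 0.45
t 17.1 p [0.5008 0.1888 0.2805] f [-0.41  0.37  0.08] o 0.45
```

View pics/w8.png

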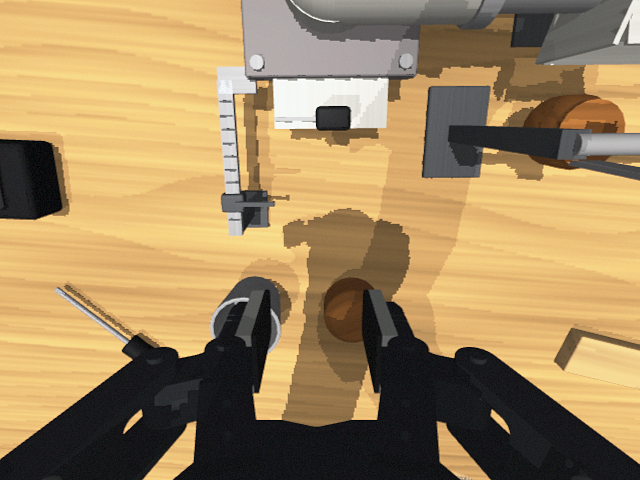

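View pics/c8.png

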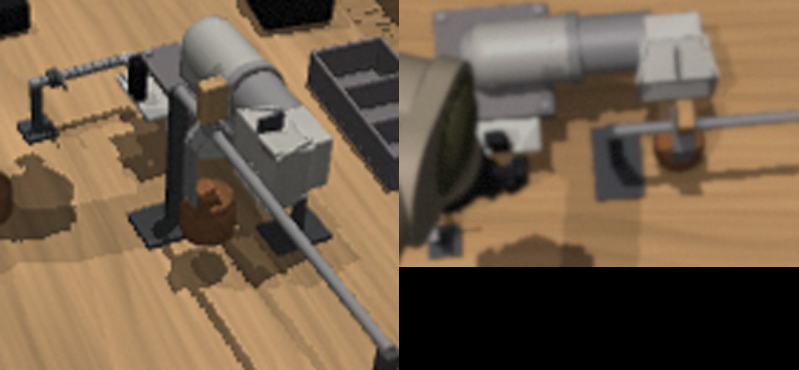

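```bash
python3 - <<'E'
from h import *
w=load('w8');t=load('t8')
g=lambda c,u,v,z:np.round([(onz(c,u,v,z)-FREE)@xh,(onz(c,u,v,z)-FREE)@yh],4)
print('tab top (mark ~.331)',g(t,329,190,.25))
im=cv2.imread('pics/w8.png');m=(im[85:150,300:365].max(2)<60).astype(np.uint8)
n,l,s,c=cv2.connectedComponentsWithStats(m);k=1+s[1:,4].argmax();print(s[k],c[k]+[300,85])
u,v=s[k][0]+s[k][2]/2+300,s[k][1]+s[k][3]/2+85
print('handle',g(w,u,v,.138),onz(w,u,v,.138))
for p in((274,203),(245,203),(262,203),(289,198)):print('ptr',p,g(w,*p,.084))
cv2.imwrite('pics/c9.png',np.hstack([cv2.resize(im[60:240,205:365],None,fx=3.3,fy=3.3,interpolation=cv2.INTER_CUBIC)]))
E
```

```text
tab top (mark ~.331) [-0.0008  0.3305]
[ 16  21  34  24 728] [333.29120879 118.00274725]
handle [0.0121 0.5344] [0.57816104 0.1841824  0.138     ]
ptr (274, 203) [-0.0577  0.5821]
ptr (245, 203) [-0.0576  0.6071]
ptr (262, 203) [-0.0577  0.5924]
ptr (289, 198) [-0.0533  0.569 ]
```

View pics/c9.png

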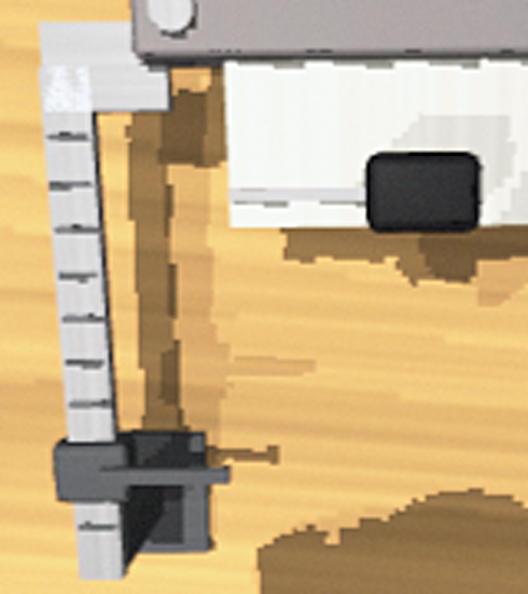

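Twelve pictures viewed, so no more. In the last one the pointer tip is at (274.7,203.6) and the shut handle at (333,118), which makes the pull about 70 mm. From the top view, the hanger's tab is at 0.3305 m along the rail, against about 0.331 to 0.333 for the mark.

```bash
python3 - <<'E'
from h import *
H=FREE+.0121*xh+.5344*yh
arm.gripper_to(0.55)
arm.movel([*H[:2],.22],speed=.12);st()
print(arm.movel([*H[:2],.125],speed=.07,threshold=6));st()
arm.gripper_to(0.0,force=90);st()
a=np.array(arm.current_ee_pos());off=(a-FREE)@xh
print('tcp x at grip',off)
Q=a-.0697*xh
arm.movel(Q,speed=.05);arm.sleep(.4);st()
b=np.array(arm.current_ee_pos());print('pulled',(a-b)@xh,'fx',np.array(arm.current_ft_force())@xh)
snap('wrist','w10');snap('side','s10');snap('top','t10')
im=cv2.imread('pics/w10.png');print('wrist',cam('wrist')['T'][:3,3])
E
```

```text
t 18.48 p [0.5778 0.1842 0.2203] f [0.29 0.47 0.34] o 0.553
False
t 19.98 p [0.5784 0.1843 0.1254] f [-0.82 -0.39  0.1 ] o 0.549
t 20.32 p [0.5784 0.1835 0.1256] f [-1.18 -2.56  5.05] o 0.266
tcp x at grip 0.01224039132905865
t 22.26 p [0.511  0.1778 0.1257] f [ 9.81 -1.89 -7.79] o 0.269
pulled 0.06766687614066516 fx 9.631806139475236
wrist [0.58586005 0.18452603 0.24704644]
```

```bash
python3 - <<'E'
from h import *
c=np.array(arm.current_ee_pos());arm.movel(c-.0010*xh-.002*xh,speed=.02);arm.sleep(.3);st()
b=np.array(arm.current_ee_pos());print('tcp off',(b-FREE)@xh,'target -.0575')
im,w=snap('wrist','w11')
tip=FREE-.058*xh+.5821*yh;tip[2]=.084
u,v=proj(w,tip);print('pred tip px',u,v)
u,v=int(u),int(v)
s=cv2.cvtColor(im,cv2.COLOR_BGR2HSV)
for r in range(max(0,v-16),min(480,v+17),2): print(r,''.join('#' if s[r,x,1]<60 and s[r,x,2]>35 else ('o' if s[r,x,2]<=35 else '.') for x in range(max(0,u-50),min(640,u+30),1)))
t=arm.grab_frame('top');o=cv2.imread('pics/t8.png');print('hanger diff',np.abs(t[175:225,315:350].astype(int)-o[175:225,315:350]).mean(),'qv',np.abs(arm.current_qvel()).max())
E
```

```text
t 22.96 p [0.51   0.1777 0.1257] f [ 8.35 -1.22 -7.95] o 0.266
tcp off -0.05641118551843353 target -.0575
pred tip px 214.6871851322797 289.84299648435257
273 oooooo#######o#####oo#ooo#oo##oooooo#o##########################################
275 #ooooo###########oooooooo#o##oooooooooo#########################################
277 oooooo##########ooo#oooo####oooooooooo##########################################
279 oooooo#######oo#oo#oo##o#ooooooooooooo##########################################
281 ooo#oooo####o#oo#ooooooooooooooooooooo##########################################
283 oooooooooo#ooo#o##o#o#ooooooooo#ooooo###########################################
285 #o##oo#######o##o##ooo##o##########o############################################
287 #o##o###o####ooo#oooooooo#o####o#oo##o##o#o#######o#############################
289 ###################################################o############################
291 ##################################################oo############################
293 ################################################################################
295 ################################################################################
297 ooooooooooooooooooooooooooo#####################################################
299 #oooooo#ooooo#oooooo#oooo.................................######################
301 ###oooo#oo#o#ooooooooooo..................................######################
303 ###o#o#ooooooooooooooo.....................................#####################
305 #####ooooooooo#oooooo...........................................................
hanger diff 2.4116190476190478 qv 0.0011806157662052398
```

```bash
python3 - <<'E'
from h import *
st();arm.finish_job()
E
```

```text
t 23.06 p [0.51   0.1777 0.1257] f [ 9.04 -0.99 -7.06] o 0.266
the job is handed in; nothing more can be done
```

I carried out both parts of the task and handed the job in at 23 s of the 61 s allowed; no verdict was reported.

**Hanger:** I hooked it over the rail about 100 mm from the free end. I let go there and saw it hanging upright, then regripped it and slid it along to the nozzle and released it. In the last top-view measurement its tab was 0.3305 m along the rail from the free end. The nozzle's middle came out at 0.329 m from the top view and 0.333 m from the wrist view, so the hanger is within about 3 mm of it. The rail pushed sideways with about 5 N during the slide.

**Gate:** The arm grips the handle with a 90 N grip setting and holds it about 68.7 mm out. I measured about 9 N along the pull, which fits the spring. The handle's position is taken from the gripper's, assuming it did not slip in the pads. The wrist camera puts the pointer 1.5 to 2 mm further out than the handle, against the 7 mm allowed. The joints were at rest.

**Not fully checked:**
- After the pull I only compared top-view pixels around the hanger. They differed slightly, by an average of 2.4 grey levels, which could be noise or shadow. I did not measure its position again.
- I did not re-measure the bystanders at the end. There was no sign of the arm touching any of them.

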